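Make up two pipe-fitting kits and scrap the broken socket

TASK

Make up the two kits of steel fittings. In the tray with the divider, lay the tee flat in the larger compartment and stand the sound socket in the smaller one; in the undivided tray, lay the elbow and the octagon nipple flat on the floor, side by side. The socket with a piece broken out of its wall is scrap: push it down through the sprung flap on top of the scrap box and let it drop inside, so that the flap is shut again at the end.

Things in the scene. Friction and masses are not known exactly. Their poses are not given: they have to be found in the camera images.
- tee: Steel pipe tee, lying flat on the bench. Origin where its axes meet, 18 mm above whatever it lies on. The straight run lies along its x, 84 mm long, pipe 30 mm in diameter with 36 mm collars on the last 14 mm of each end; the branch points along +y and ends in a flat face 42 mm from the origin (same diameters). z is up. From the back of the run to the branch face it is 57 mm wide. About 0.32 kg.
- elbow: Steel 90 degree pipe elbow, lying flat. Origin at the corner, where its axes meet, 17 mm above whatever it lies on. Two like legs along +x and +y, each ending 50 mm from the origin; from 30 to 50 mm each has a collar 34 mm in diameter, the pipe between is 28 mm, the corner a ball 34 mm in diameter. z is up. About 0.25 kg.
- nipple: Steel octagon nipple, lying flat. Origin at its centre, 17 mm above whatever it lies on. Its axis is x, 78 mm long overall; the middle 30 mm is an octagon 34 mm across flats (one flat down, so two flats stand upright facing +y and -y), the ends are threaded pipe 26 mm in diameter. About 0.2 kg.
- socket: The sound steel pipe socket: a plain sleeve standing on end, a closed ring seen from above, 44 mm outside diameter, 32 mm bore, 40 mm tall. Origin at its centre, 20 mm above whatever it stands on; z along its axis. About 0.2 kg.
- broken_socket: The scrap socket: the same sleeve standing on end (44 mm outside diameter, 32 mm bore, 40 mm tall), but a quarter of its wall is missing over the full height, a gap about 27 mm wide: a C seen from above. The gap faces its +x. Origin at the centre of the sleeve, 20 mm above whatever it stands on; z along its axis. About 0.18 kg.
- divided_tray: Low bare sheet-metal tray with one divider, fixed to the bench. 118 mm (x) by 214 mm (y), 18 mm tall, walls, divider and floor 4 mm thick. Origin at the centre of its underside. The divider runs along x, centred at y = -19 mm: the larger compartment lies on the +y side (inside y = -17 to +103 mm, x = -55 to +55 mm), the smaller one on the -y side (y = -103 to -21 mm).
- open_tray: Low bare sheet-metal tray without a divider, fixed to the bench. 150 mm (x) by 180 mm (y), 18 mm tall, walls and floor 4 mm thick (inside 142 by 172 mm). Origin at the centre of its underside.
- scrap_box: Grey steel scrap box, fixed to the bench: 110 mm (x) by 170 mm (y), 110 mm tall, walls, floor and top plate 4 mm thick. Origin at the centre of its underside. In the middle of its top is a slot 70 mm (x) by 130 mm (y), shut by a dark steel flap flush with the top.
- flap (a joint): Sprung flap shutting the scrap box's slot, 68 (x) by 128 mm (y), hinged on the slot's +x edge, swings down into the box. 0 = shut, radians, up to 1.45. The spring shuts it and carries a socket's weight; 2 to 4 N at its middle open it. With a socket's foot 50 to 60 mm below the top in mid-slot it leans at about 1.3 on socket and fingers; let go, the socket drops past it.

How it is judged (in metres and radians):
At the end, for the whole second after the job is handed in: Each on the tray floor (height within 5 mm): tee in the larger and sound socket in the smaller compartment of the divided tray, elbow and nipple in the undivided tray; tee and elbow flat, socket upright (0.15 rad). Broken socket inside the scrap box, flap below 0.15 rad; all below 0.02 m/s (x of tee in the frame of divided_tray between -0.055 and 0.055 m and y of tee in the frame of divided_tray between -0.017 and 0.103 m and z of tee in the frame of divided_tray between 0.017 and 0.027 m and (angle between tee's own z axis and vertical below 0.15 rad or angle between tee's own z axis and vertical above 2.9916 rad) and x of socket in the frame of divided_tray between -0.055 and 0.055 m and y of socket in the frame of divided_tray between -0.103 and -0.021 m and z of socket in the frame of divided_tray between 0.019 and 0.029 m and (angle between socket's own z axis and vertical below 0.15 rad or angle between socket's own z axis and vertical above 2.9916 rad) and x of elbow in the frame of open_tray between -0.071 and 0.071 m and y of elbow in the frame of open_tray between -0.086 and 0.086 m and z of elbow in the frame of open_tray between 0.016 and 0.026 m and (angle between elbow's own z axis and vertical below 0.15 rad or angle between elbow's own z axis and vertical above 2.9916 rad) and x of nipple in the frame of open_tray between -0.071 and 0.071 m and y of nipple in the frame of open_tray between -0.086 and 0.086 m and z of nipple in the frame of open_tray between 0.016 and 0.026 m and x of broken_socket in the frame of scrap_box between -0.055 and 0.055 m and y of broken_socket in the frame of scrap_box between -0.085 and 0.085 m and z of broken_socket in the frame of scrap_box between 0 and 0.06 m and value of joint flap below 0.15 rad and linear speed of each of tee, socket, elbow, nipple, broken_socket below 0.02 m/s); the robot touches nothing.
It also fails if it takes over 144 s, if anything falls off the work surface, if the arm or the gripper's body presses on something with over 40 N, if the wrist force passes 120 N, or if a joint passes its speed limit or range.

ROBOT

A 6-joint arm with a two-finger parallel gripper is mounted at the origin on the work surface. World frame = base frame: x ahead of the robot, y to its left, z up, the work surface at z = 0. Lengths are in mm, angles in rad, forces in N, time in s.
With the tool pointing down it reaches from about 325 to 925 mm from the base axis. Payload 3.1 kg.
Tool frame: the origin (TCP) lies midway between the tips of the shut fingers; the grasp point (between the pads) lies 19 mm behind it (arm.tcp_to_grasp is the distance from the TCP to the grasp point, in mm); z points along the fingers, y is the line along which they close (so a half turn about z gives the same grasp; the last joint's range is limited). The gripper opens to 85 mm and grips with 20 to 120 N. Pads are 22 mm wide; open, the fingers measure 114 mm over their backs; the gripper's body (76 mm by 85 mm) begins 54 mm behind the grasp point. The pads swing forward as they close: fully open they stand 13 mm farther back than shut.
Start: joints at [1.218, 0.217, 1.613, -0, 1.311, -0.112], TCP at [149.03, 606.984, 231.3] pointing down, gripper open.
Joint ranges: [-2.75, 2.75], [-0.78, 2.1], [0.31, 2.55], [-1.13, 4.27], [0.13, 2.63], [-2.58, 2.58]. Speed limits (rad/s): [2.79, 2.79, 3.14, 3.14, 3.14, 3.14].

INTERFACE

Orientations are given as a rotation vector (axis times angle).
In Python, from bench import arm, viewer, job gives the robot as it stands.
- The arm moves only by the tool apply_moves, never from a script. Its argument "moves" is a list of rows, each a list of 3 entries, a list of its own where there are three numbers: the shift along the tool's x, y, z in cm, then the turn, a rotation vector about the tool's x, y, z in degrees, then the finger opening in cm, from 0 to 8.54. In form: [[[tx, ty, tz], [rx, ry, rz], claw], ...]. A call has 1 to 5 rows; each row is the pose to reach, as a shift and turn from the pose commanded when the call began, along the tool's axes at that moment; what a row does not reach only later rows make up. A row lasts 1/10 s, in which the tool goes at most 50 mm and 8.59 degrees, less where a joint would pass 70% of its speed; a pose out of reach is approached as far as the arm can. A call with a gripper value outside its range is refused whole. The fingers move at their own pace and stop on an object; the grip force is fixed at half the most. Time passes only in rows, so rows that repeat a pose let the fingers close. It gives the time, the measured TCP pose, the force, the opening and the grip force at its end, in the units of the state.
- arm.get_obs(): the state, without advancing time (a new reading comes with each control period).
- viewer.snapshot(name): name is "scene" or "top" or "wrist"; returns (picture, depth): 480x640x3 uint8, red, green, blue; 480x640 float32, mm along the optical axis (not along the pixel's ray), 0 where there is no reading.
- viewer.camera_info(name): a dict with "fx", "fy", "cx", "cy" (pixels), "extrinsics" (4x4, takes a point from world to camera coordinates); the wrist camera has in their place "mount" (4x4, takes a point from camera to tool coordinates, whose origin is the TCP and whose axes are the flange's). Camera axes: x right, y up, looking along -z (the intrinsics and any distortion apply to the point x, -y, -z); pixel columns grow to the right and rows downward; lengths in mm; the calibration is good to about 2 mm. A picture is of the moment at which its call begins: read the wrist's pose just before it. camera_info takes no time and is no camera call.
- job.finish_job(): hands the job in; it is judged then, once.
Trained networks look in the newest picture that a camera, given by its name, has taken for a name from the list of things; names that differ only in an ending like _2 or _b are one class to them, and where a whole thing is asked for, a point or a joint stands for the part that bears it (a point fixed in the world has none). Each returns a list of dicts, best first, with "confidence" (0 to 1); they miss things now and then, are a little off and sometimes report something else, mostly with a low value. They report only what shows in the picture. A call takes as long as a camera call.
- viewer.find_in(target, camera): "position" ([x, y, z] in mm, in world coordinates, good to about 4 mm: the middle of the surface that is visible of it).
- viewer.tip_of(target, camera): "position" ([x, y, z] in mm, in world coordinates, good to about 4 mm: a listed point, or the origin of a listed thing).
The state is a dict: "t": time; "joints": joint angles; "qd": joint speeds; "tau": joint torques, N m; "position": TCP position; "ee_rot": TCP orientation; "wrist_force": force on the tool from outside, world axes, zero at the start; "torque": the same for the moment, N m; "width": finger opening in mm; "grasp_force": force on a finger pad.
Only numpy, scipy, OpenCV 4.12 (cv2) and the standard library are available. Lean on these libraries where they do the work, as an engineer would, in place of code of your own. Each camera call takes 0.05 s, during which the arm holds its last target. There are 200 camera calls.

## Working session

There is one attempt and no reset: what is moved stays moved. The work goes in short steps, Python scripts to look and compute and a tool call to move; the robot and the scene stay as the last step left them, time stands still between calls to the robot, and variables do not carry over. Pictures are saved under pics/ and viewed, at most 14 in all, crops included, and the job is handed in when it is done.

Besides the shell and the picture viewer there is one more tool, called after "Emit:" as name(argument=value, ...), one argument or row to a line, values as JSON. apply_moves: Moves the arm, as the interface text tells. Its arguments: {"type":"object","properties":{"moves":{"type":"array"}},"required":["moves"]}

```bash
mkdir -p pics; ls; cat > h.py <<'E'
import numpy as np,cv2
from bench import arm,viewer,job
from scipy.spatial.transform import Rotation as R
def cloud(cam,d):
    c=viewer.camera_info(cam); v,u=np.mgrid[0:480,0:640]
    p=np.stack([(u-c['cx'])/c['fx']*d,-(v-c['cy'])/c['fy']*d,-d],-1)
    if 'extrinsics' in c: T=np.linalg.inv(np.array(c['extrinsics']))
    else:
        o=arm.get_obs();T=np.eye(4);T[:3,:3]=R.from_rotvec(o['ee_rot']).as_matrix();T[:3,3]=o['position'];T=T@np.array(c['mount'])
    return p@T[:3,:3].T+T[:3,3]
E
python3 - <<'E'
from h import *
o=arm.get_obs();print(o['position'],o['ee_rot'],o['t'],arm.tcp_to_grasp)
print({k:v for k,v in viewer.camera_info('top').items()})
im,d=viewer.snapshot('top');cv2.imwrite('pics/top.png',im[:,:,::-1]);np.save('top_d.npy',d)
im,d2=viewer.snapshot('scene');cv2.imwrite('pics/scene.png',im[:,:,::-1])
for n in ['tee','elbow','nipple','socket','broken_socket','divided_tray','open_tray','scrap_box']:
    print(n,[(np.round(r['position']).tolist(),round(r['confidence'],2)) for r in viewer.tip_of(n,'top')[:3]])
E
```

```text
pics
[148.70142361 606.20961011 229.95284279] [-0.3772245  -3.11825042  0.00363694] 0.0 18.700000000000003
{'fx': 533.7794961184962, 'fy': 533.7794961184962, 'cx': 328.70503598579194, 'cy': 243.1217341451898, 'extrinsics': array([[-2.25984009e-02, -9.99612316e-01, -1.62643996e-02,
         3.32631536e+01],
       [ 9.96307601e-01, -2.38655652e-02,  8.24718037e-02,
        -5.70644974e+02],
       [-8.28279897e-02, -1.43406140e-02,  9.96460672e-01,
        -1.42656340e+03],
       [ 0.00000000e+00,  0.00000000e+00,  0.00000000e+00,
         1.00000000e+00]])}
tee []
elbow [([463.0, 257.0, 20.0], 0.58), ([453.0, -83.0, 20.0], 0.17)]
nipple [([455.0, -84.0, 18.0], 0.78)]
socket [([456.0, -243.0, 20.0], 0.48), ([454.0, 79.0, 16.0], 0.42), ([453.0, -82.0, 21.0], 0.38)]
broken_socket []
divided_tray [([612.0, -247.0, 0.0], 0.73)]
open_tray [([638.0, 264.0, -3.0], 0.89)]
scrap_box [([640.0, -8.0, 2.0], 0.84)]
```

View pics/top.png

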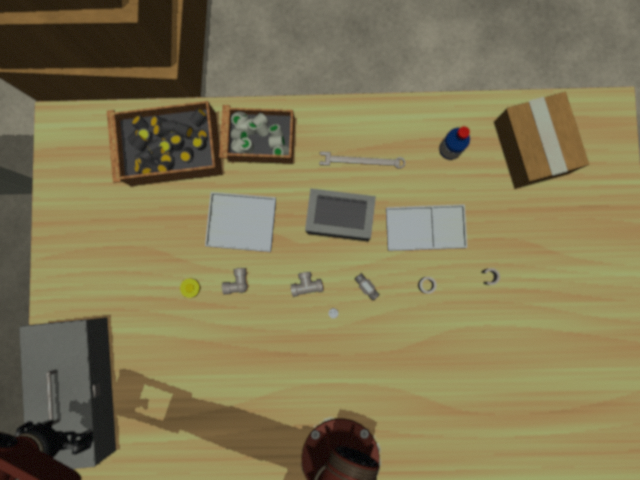

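```bash
python3 - <<'E'
from h import *
d=np.load('top_d.npy');P=cloud('top',d)
m=((P[...,2]>7)&(d>0)&(P[...,2]<250)&(np.abs(P[...,1])<420)&(P[...,0]>250)).astype(np.uint8)
n,l,s,c=cv2.connectedComponentsWithStats(m)
for i in range(1,n):
    if s[i,4]<60: continue
    q=P[l==i]; r=cv2.minAreaRect(q[:,:2].astype(np.float32))
    print(s[i],'med',q.mean(0).round(1),'z',np.percentile(q[:,2],[5,50,98]).round(1),'rect',np.round(r[0],1),np.round(r[1],1),round(r[2],1))
E
```

```text
[ 174  101  121   81 6961] med [859.8 275.8  61.5] z [ 30.5  62.3 100.1] rect [866.3 266.7] [185.5 329.2] 6.8
[439 127  31  34 749] med [ 817.2 -313.   104.7] z [ 23.7 111.3 172.1] rect [ 839.1 -319.1] [88.6 64.5] 11.4
[340 157  23   8  62] med [802.4 -49.7   9.7] z [ 7.2  8.9 14.1] rect [801.3 -46.9] [61.  20.1] 88.3
[ 305  189   71   53 3003] med [636.5 -11.  105.9] z [ 71.6 109.6 116.7] rect [640.6 -11.5] [170.2 111.6] 81.5
[205 192  71  60 534] med [640.4 268.   15.9] z [ 7.7 16.7 24.4] rect [637.9 262.8] [182.1 152.4] 83.7
[386 205  81  47 606] med [ 609.8 -251.    15.5] z [ 7.8 16.1 23.9] rect [ 608.8 -246.5] [121.6 215.6] 0.7
[221 268  26  27 439] med [469.9 273.4  29.1] z [20.2 29.8 38. ] rect [475.1 282.4] [69.8 70.7] 2.6
[290 271  33  26 503] med [459.   84.   30.5] z [21.8 31.  39.4] rect [464.3  85.3] [60.6 85.2] 8.5
[354 273  26  28 318] med [450.5 -78.8  28.8] z [20.8 28.8 38.5] rect [450.6 -78.9] [78.6 33.9] 37.8
[418 277  18  17 164] med [ 451.4 -239.6   33.2] z [10.5 37.3 44.9] rect [ 451.9 -239.4] [42.6 43.7] 76.4
[183 279  17  19 256] med [458.4 399.7  13.7] z [ 8.8 13.6 19.9] rect [458.3 398.5] [42.7 49.1] 88.5
[328 309  10  10  69] med [381.3  13.9  15.3] z [ 9.5 14.4 24.8] rect [381.4  13.5] [23. 25.] 43.7
```

The picture shows, left to right: elbow (235,281), tee (307,285), nipple (367,287), sound socket (427,285) and broken socket (489,276). Behind them are the open tray (241,222), the scrap box (340,214) and the divided tray (426,228), whose larger compartment is on the left (+y). Elbow first.

```bash
cat >> h.py <<'E'
def plan(*tg):
    # tg: (x,y,z,phi) phi=direction of tool y in world, deg mod 180; prints shift cm / turn deg from now
    o=arm.get_obs();M=R.from_rotvec(o['ee_rot']).as_matrix()
    ph=np.degrees(np.arctan2(M[1,1],M[0,1]));a=M[:,2]
    print('t',round(o['t'],1),'pos',np.round(o['position'],1),'phi',round(ph,1),'tilt',np.round(a[:2],3),'w',round(o['width'],1),'j',np.round(o['joints'][[0,5]],2))
    for x,y,z,p in tg:
        s=M.T@(np.array([x,y,z])-o['position'])/10
        D=(p-ph+90)%180-90
        j6=np.degrees(np.arctan2(y,x))-(ph+D)
        print('shift',np.round(s,2),'turn z',round(-D,1),'alt',round(-D+180 if D>0 else -D-180,1))
def look(x,y,zmin=7,rad=75,zmax=90,name=None):
    im,d=viewer.snapshot('wrist')
    if name: cv2.imwrite('pics/'+name,im[:,:,::-1])
    P=cloud('wrist',d);m=(d>0)&(P[...,2]>zmin)&(P[...,2]<zmax)&(np.hypot(P[...,0]-x,P[...,1]-y)<rad)
    q=P[m]
    if len(q)<50: print('few',len(q));return q
    r=cv2.minAreaRect(q[:,:2].astype(np.float32))
    print(len(q),'mean',q.mean(0).round(1),'z98',np.percentile(q[:,2],98).round(1),'rect',np.round(r[0],1),np.round(r[1],1),round(r[2],1))
    return q
E
python3 - <<'E'
from h import *
plan((470,280,220,90))
print(viewer.camera_info('wrist'))
E
```

```text
t 0.5 pos [149.  606.9 231.2] phi 76.2 tilt [-0. -0.] w 85.2 j [ 1.22 -0.11]
shift [-38.97 -24.1    1.13] turn z -13.8 alt 166.2
{'fx': 370.52401731731226, 'fy': 370.52401731731226, 'cx': 317.6910759747105, 'cy': 237.3212304644857, 'mount': array([[ 3.73516696e-04,  9.61146935e-01,  2.76037008e-01,
         7.11883165e+01],
       [ 9.99999930e-01, -3.58927006e-04, -1.03374106e-04,
        -4.60803043e-01],
       [-2.80568363e-07,  2.76037027e-01, -9.61147002e-01,
        -1.43876674e+02],
       [ 0.00000000e+00,  0.00000000e+00,  0.00000000e+00,
         1.00000000e+00]])}
```

Emit:
apply_moves(
  moves=[
    [[-4,-2.4,0.1],[0,0,-3],8.5],
    [[-8,-4.8,0.2],[0,0,-6],8.5],
    [[-12,-7.2,0.3],[0,0,-9],8.5],
    [[-16,-9.6,0.5],[0,0,-12],8.5],
    [[-20,-12,0.6],[0,0,-13.8],8.5],
  ],
)

```text
t: 1.0
position: [315.6, 441.4, 225.4]
ee_rot: [-0.003, 3.141, 0.001]
wrist_force: [1.4, 0.1, -0.1]
width: 84.8
grasp_force: 0.0
```

```bash
python3 - <<'E'
from h import *
plan((470,280,200,90))
E
```

```text
t 1.0 pos [315.6 441.4 225.4] phi 90.1 tilt [0. 0.] w 84.8 j [ 0.82 -0.75]
shift [-15.4  -16.18   2.54] turn z 0.1 alt -179.9
```

Emit:
apply_moves(
  moves=[
    [[-4,-4,0.6],[0,0,0],8.5],
    [[-8,-8,1.2],[0,0,0],8.5],
    [[-12,-12,1.8],[0,0,0],8.5],
    [[-15.4,-16.2,2.5],[0,0,0],8.5],
    [[-15.4,-16.2,2.5],[0,0,0],8.5],
  ],
)

```text
t: 1.5
position: [470.8, 277.7, 200.1]
ee_rot: [0.005, 3.141, -0.002]
wrist_force: [0.5, 1.0, -0.3]
width: 84.9
grasp_force: 0.0
```

```bash
python3 - <<'E'
from h import *
plan()
q=look(472,278,name='w_el.png')
E
```

```text
t 1.5 pos [470.8 277.7 200.1] phi 89.8 tilt [ 0.001 -0.001] w 84.9 j [ 0.41 -1.16]
3971 mean [470.3 270.1  30. ] z98 35.2 rect [476.9 275.1] [67.1 67.6] 4.9
```

View pics/w_el.png

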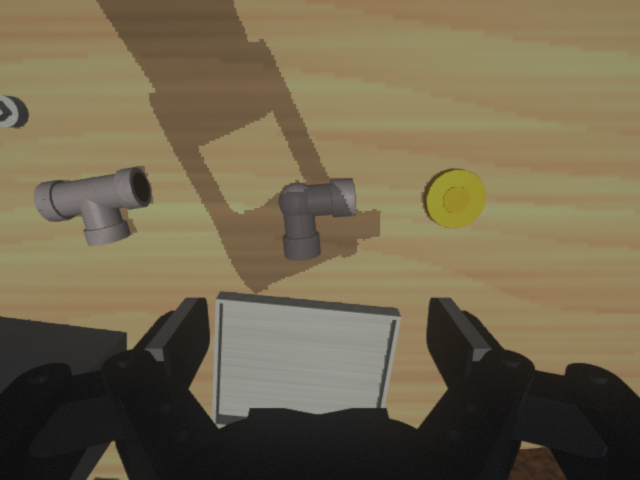

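The wrist view shows the elbow's corner at (297,200), with one leg going right (+y) to (350,196) and one going down (+x) to (302,258). I'll grip the x-leg collar.

```bash
python3 - <<'E'
from h import *
plan((501.7,260.7,60,94.9),(501.7,260.7,2,94.9))
E
```

```text
t 1.6 pos [472.3 275.9 199.7] phi 89.7 tilt [ 0.002 -0.003] w 84.8 j [ 0.4  -1.16]
shift [-2.92 -1.46 13.98] turn z -5.2 alt 174.8
shift [-2.91 -1.44 19.78] turn z -5.2 alt 174.8
```

Emit:
apply_moves(
  moves=[
    [[-1,-0.5,5],[0,0,-5],7],
    [[-2.9,-1.5,9],[0,0,-5],6],
    [[-2.9,-1.5,13],[0,0,-5],6],
    [[-2.9,-1.5,16],[0,0,-5],6],
    [[-2.9,-1.5,18],[0,0,-5],6],
  ],
)

```text
t: 2.05
position: [495.8, 265.1, 17.4]
ee_rot: [0.136, -3.135, 0.002]
wrist_force: [-0.1, 0.5, -0.1]
width: 60.2
grasp_force: 0.0
```

Emit:
apply_moves(
  moves=[
    [[0,0,1],[0,0,0],6],
    [[0,0,1.7],[0,0,0],6],
    [[0,0,1.7],[0,0,0],6],
    [[0,0,1.7],[0,0,0],5],
    [[0,0,1.7],[0,0,0],4],
  ],
)

```text
t: 2.55
position: [499.0, 266.2, 4.9]
ee_rot: [-0.138, 3.136, 0.001]
wrist_force: [0.7, -2.2, 1.0]
width: 40.4
grasp_force: 0.9
```

Emit:
apply_moves(
  moves=[
    [[0,0,0],[0,0,0],2.5],
    [[0,0,0],[0,0,0],2.5],
    [[0,0,0],[0,0,0],2.5],
    [[0,0,0],[0,0,0],2.5],
    [[0,0,0],[0,0,0],2.5],
  ],
)

```text
t: 3.05
position: [499.3, 266.1, 5.2]
ee_rot: [-0.137, 3.135, 0.001]
wrist_force: [-0.3, -1.1, 6.8]
width: 31.9
grasp_force: 59.2
```

Emit:
apply_moves(
  moves=[
    [[0,0,-0.5],[0,0,0],2.5],
    [[0,0,-1.5],[0,0,0],2.5],
    [[0,0,-3],[0,0,0],2.5],
    [[0,0,-5],[0,0,0],2.5],
    [[0,0,-5],[0,0,0],2.5],
  ],
)

```text
t: 3.55
position: [500.5, 267.0, 57.1]
ee_rot: [-0.137, 3.132, 0.004]
wrist_force: [1.4, -0.1, -2.5]
width: 32.3
grasp_force: 59.8
```

```bash
python3 - <<'E'
from h import *
plan();plan()
q=look(472,278,zmin=15,zmax=120,name='w_el2.png')
print(np.percentile(q[:,2],[2,50,98]))
plan((620,290,150,84))
E
```

```text
t 3.5 pos [500.5 267.   57.1] phi 95.0 tilt [0.007 0.003] w 32.3 j [ 0.37 -1.29]
t 3.5 pos [500.5 267.   57.1] phi 95.0 tilt [0.007 0.003] w 32.3 j [ 0.37 -1.29]
44280 mean [478.3 271.   91.7] z98 118.6 rect [477.7 264. ] [ 69.5 106.5] 7.3
[ 69.9078558   83.95680888 118.63390578]
t 3.6 pos [499.5 266.6  55.6] phi 95.0 tilt [0.005 0.002] w 32.1 j [ 0.37 -1.29]
shift [-12.26   1.3   -9.38] turn z 11.0 alt -169.0
```

View pics/w_el2.png

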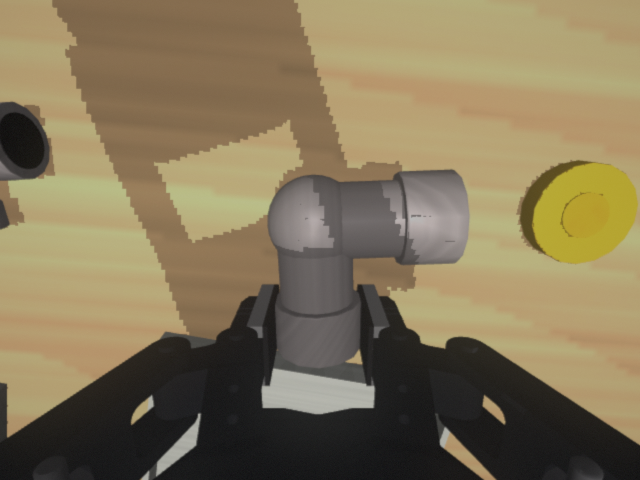

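The elbow is held squarely by the collar and the other leg points right (+y). Carrying it to the open tray.

```bash
python3 - <<'E'
from h import *
plan((660.7,286.6,130,83.7))
E
```

```text
t 3.6 pos [499.5 266.6  55.6] phi 95.0 tilt [0.005 0.002] w 32.1 j [ 0.37 -1.29]
shift [-16.27   0.6   -7.36] turn z 11.3 alt -168.7
```

Emit:
apply_moves(
  moves=[
    [[-3,0,-3],[0,0,3],2.5],
    [[-7,0.2,-5],[0,0,6],2.5],
    [[-11,0.4,-7.3],[0,0,9],2.5],
    [[-15,0.6,-7.3],[0,0,11.3],2.5],
    [[-16.3,0.6,-7.3],[0,0,11.3],2.5],
  ],
)

```text
t: 4.1
position: [663.8, 286.1, 127.2]
ee_rot: [0.175, 3.132, 0.002]
wrist_force: [-0.8, -0.3, -4.5]
width: 31.9
grasp_force: 60.2
```

Emit:
apply_moves(
  moves=[
    [[0,0,0],[0,0,0],2.5],
    [[0,0,0],[0,0,0],2.5],
    [[0,0,0],[0,0,0],2.5],
    [[0,0,0],[0,0,0],2.5],
  ],
)

```text
t: 4.5
position: [657.9, 285.9, 125.5]
ee_rot: [-0.172, -3.135, 0.001]
wrist_force: [0.1, 0.5, -2.2]
width: 32.1
grasp_force: 60.2
```

```bash
python3 - <<'E'
from h import *
plan((660.7,286.6,10,83.7))
im,d=viewer.snapshot('top');P=cloud('top',d)
m=((P[...,2]>9)&(d>0)&(P[...,2]<26)&(np.abs(P[...,1]-264)<115)&(np.abs(P[...,0]-638)<100))
q=P[m];r=cv2.minAreaRect(q[:,:2].astype(np.float32));print(r)
cv2.imwrite('pics/w3.png',viewer.snapshot('wrist')[0][:,:,::-1])
E
```

```text
t 4.5 pos [657.9 285.9 125.5] phi 83.7 tilt [-0.002 -0.001] w 32.1 j [ 0.31 -1.15]
shift [-0.29  0.11 11.55] turn z 0.0 alt -180.0
((638.1632080078125, 249.7539825439453), (199.31419372558594, 156.98268127441406), 77.66580200195312)
```

View pics/w3.png

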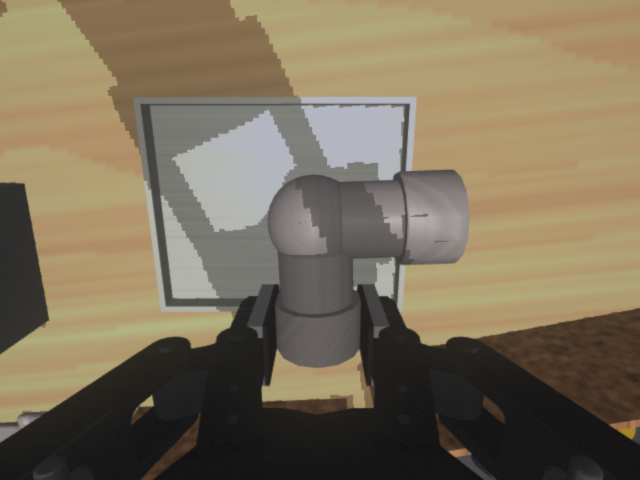

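```bash
python3 - <<'E'
from h import *
im,d=viewer.snapshot('wrist');P=cloud('wrist',d);plan()
# rim height pixels
m=(d>0)&(P[...,2]>12)&(P[...,2]<24)&(np.abs(P[...,1]-264)<120)&(P[...,0]<750)
for u0,u1 in((100,260),(380,450)):
  for v in(130,180,220,260):
    s=np.zeros_like(m);s[v-8:v+8,u0:u1]=1;q=P[s&m]
    if len(q):print(u0,v,q.mean(0).round(1),len(q))
s=np.zeros_like(m);s[90:112,150:400]=1;q=P[s&m];print('near',q.mean(0).round(1))
s=np.zeros_like(m);s[295:315,160:400]=1;q=P[s&m];print('far',q.mean(0).round(1),len(q))
q=P[(d>0)&(P[...,2]<12)&(P[...,2]>-5)][::50];s=np.zeros_like(m);s[130:160,180:260]=1;print('floor',P[s][:,2].mean(),'corner ball top',P[200:230,295:320].reshape(-1,3).mean(0))
E
```

```text
t 4.7 pos [658.8 286.1 126.4] phi 83.7 tilt [-0. -0.] w 31.9 j [ 0.31 -1.15]
100 130 [574.6 179.5  17.7] 179
100 180 [606.9 176.1  17.8] 172
100 220 [634.6 173.1  17.8] 168
100 260 [664.1 169.8  17.6] 165
380 130 [593.6 353.   18.3] 141
380 260 [687.7 342.6  18. ] 28
near [566.3 269.9  19.3]
far [703.6 201.1  17.8] 849
floor 6.571399044128161 corner ball top [613.0833561  287.35794061 154.64262039]
```

Relative to the tray the elbow's origin is at about (-22, 27), which is inside. Lowering.

Emit:
apply_moves(
  moves=[
    [[0,0,4],[0,0,0],2.5],
    [[0,0,8],[0,0,0],2.5],
    [[0,0,10],[0,0,0],2.5],
    [[0,0,11],[0,0,0],2.5],
    [[0,0,11.4],[0,0,0],2.5],
  ],
)

```text
t: 5.15
position: [659.1, 285.9, 11.4]
ee_rot: [-0.172, -3.136, 0.001]
wrist_force: [-0.2, -0.5, -2.5]
width: 32.0
grasp_force: 60.2
```

Emit:
apply_moves(
  moves=[
    [[0,0,0],[0,0,0],2.5],
    [[0,0,0.2],[0,0,0],2.5],
    [[0,0,0.2],[0,0,0],2.5],
  ],
)

```text
t: 5.45
position: [661.0, 286.4, 12.3]
ee_rot: [0.172, 3.134, 0.002]
wrist_force: [-0.5, -0.4, -2.2]
width: 32.1
grasp_force: 60.2
```

Emit:
apply_moves(
  moves=[
    [[0,0,0.1],[0,0,0],2.5],
    [[0,0,0.2],[0,0,0],2.5],
    [[0,0,0.3],[0,0,0],2.5],
    [[0,0,0.3],[0,0,0],2.5],
  ],
)

```text
t: 5.85
position: [660.3, 286.2, 9.3]
ee_rot: [0.172, 3.136, 0.001]
wrist_force: [-2.4, -0.5, 5.5]
width: 32.1
grasp_force: 61.0
```

Contact (force turned positive): release gently, then rise and go over to the nipple.

Emit:
apply_moves(
  moves=[
    [[0,0,0],[0,0,0],5],
    [[0,0,0],[0,0,0],5],
    [[0,0,0],[0,0,0],5],
    [[0,0,-2],[0,0,0],5],
    [[0,0,-6],[0,0,0],5],
  ],
)

```text
t: 6.35
position: [655.8, 284.8, 63.6]
ee_rot: [-0.172, -3.128, 0.005]
wrist_force: [-0.2, -0.0, -0.3]
width: 49.6
grasp_force: 0.0
```

Emit:
apply_moves(
  moves=[
    [[0,0,-5],[0,0,0],5],
    [[0,0,-9],[0,0,0],7],
    [[0,0,-9],[0,0,0],7],
    [[0,0,-9],[0,0,0],7],
    [[0,0,-9],[0,0,0],7],
  ],
)

```text
t: 6.85
position: [658.5, 285.6, 156.4]
ee_rot: [-0.172, -3.135, 0.001]
wrist_force: [-1.3, 0.6, 0.3]
width: 70.2
grasp_force: 0.0
```

```bash
python3 - <<'E'
from h import *
plan((455,-79,180,-53),(540,100,180,-53))
q=look(638,285,zmin=24,zmax=60,rad=90);print(np.percentile(q[:,2],[50,90,99]).round(1))
E
```

```text
t 6.8 pos [658.5 285.6 156.4] phi 83.7 tilt [-0.002 -0.001] w 70.2 j [ 0.31 -1.15]
shift [ 16.23 -38.48  -2.3 ] turn z -43.3 alt 136.7
shift [  9.75 -19.75  -2.33] turn z -43.3 alt 136.7
5630 mean [631.2 299.7  33.7] z98 38.5 rect [638.  303.8] [66.6 66.4] 86.1
[34.4 37.5 38.7]
```

Emit:
apply_moves(
  moves=[
    [[2,-4,-1],[0,0,8],7],
    [[4,-8,-2],[0,0,16],7],
    [[6,-12,-2.3],[0,0,24],7],
    [[8,-16,-2.3],[0,0,32],7],
    [[9.8,-19.8,-2.3],[0,0,40],7],
  ],
)

```text
t: 7.4
position: [537.7, 98.4, 178.1]
ee_rot: [-1.241, -2.882, 0.003]
wrist_force: [0.2, -0.2, -0.8]
width: 69.8
grasp_force: 0.0
```

Emit:
apply_moves(
  moves=[
    [[0,0,0],[0,0,8],7],
    [[0,0,0],[0,0,16],7],
    [[0,0,0],[0,0,24],7],
    [[0,0,0],[0,0,32],7],
    [[0,0,0],[0,0,40],7],
  ],
)

```text
t: 7.9
position: [538.8, 99.7, 178.0]
ee_rot: [-2.153, -2.283, 0.005]
wrist_force: [0.3, -0.6, 0.1]
width: 69.2
grasp_force: 0.0
```

```bash
python3 - <<'E'
from h import *
plan((451,-79,180,-52.2))
E
```

```text
t 7.9 pos [538.8  99.7 178. ] phi 3.4 tilt [-0.005 -0.   ] w 69.2 j [ 0.05 -0.  ]
shift [-17.32  -9.81  -0.16] turn z 55.6 alt -124.4
```

Emit:
apply_moves(
  moves=[
    [[-3.5,-2,0],[0,0,8],7],
    [[-7,-4,0],[0,0,16],7],
    [[-10.5,-6,0],[0,0,24],7],
    [[-14,-8,0],[0,0,32],7],
    [[-17.3,-9.8,0],[0,0,40],7],
  ],
)

```text
t: 8.4
position: [451.3, -79.8, 178.3]
ee_rot: [-2.804, -1.41, 0.005]
wrist_force: [0.7, -0.0, 0.2]
width: 69.7
grasp_force: 0.0
```

Emit:
apply_moves(
  moves=[
    [[0,0,0],[0,0,8],7],
    [[0,0,0],[0,0,15.6],7],
    [[0,0,0],[0,0,15.6],7],
    [[0,0,0],[0,0,15.6],7],
    [[0,0,0],[0,0,15.6],7],
  ],
)

```text
t: 8.9
position: [453.3, -78.7, 179.5]
ee_rot: [-2.967, -1.029, 0.002]
wrist_force: [0.5, 0.4, -0.1]
width: 69.5
grasp_force: 0.0
```

```bash
python3 - <<'E'
from h import *
plan()
q=look(451,-79,rad=60,name='w_n.png')
plan((451,-79,180,-52.2))
E
```

```text
t 8.9 pos [453.3 -78.7 179.5] phi -51.8 tilt [-0.002  0.001] w 69.5 j [-0.32  0.58]
3370 mean [454.7 -80.1  30.4] z98 36.5 rect [452.7 -81.7] [78.5 33.9] 39.1
t 8.9 pos [453.5 -78.7 179.8] phi -51.8 tilt [-0.001  0.   ] w 69.9 j [-0.32  0.58]
shift [-0.22 -0.13 -0.02] turn z 0.4 alt -179.6
```

```bash
python3 - <<'E'
from h import *
plan((452.7,-81.7,3,-50.9))
E
```

```text
t 8.9 pos [453.5 -78.7 179.8] phi -51.8 tilt [-0.001  0.   ] w 69.9 j [-0.32  0.58]
shift [-0.24  0.2  17.68] turn z -0.9 alt 179.1
```

Emit:
apply_moves(
  moves=[
    [[-0.2,0.2,4],[0,0,-0.9],6],
    [[-0.2,0.2,8],[0,0,-0.9],6],
    [[-0.2,0.2,12],[0,0,-0.9],6],
    [[-0.2,0.2,15],[0,0,-0.9],6],
    [[-0.2,0.2,16.5],[0,0,-0.9],6],
  ],
)

```text
t: 9.45
position: [450.8, -80.7, 12.1]
ee_rot: [-2.957, -1.05, 0.007]
wrist_force: [0.3, 0.5, -0.6]
width: 60.2
grasp_force: 0.0
```

Emit:
apply_moves(
  moves=[
    [[0,0,0.8],[0,0,0],6],
    [[0,0,1.2],[0,0,0],6],
    [[0,0,1.2],[0,0,0],5],
    [[0,0,1.2],[0,0,0],4],
    [[0,0,1.2],[0,0,0],2.5],
  ],
)

```text
t: 9.95
position: [454.9, -82.3, 4.8]
ee_rot: [2.96, 1.048, 0.004]
wrist_force: [0.3, -0.4, -1.3]
width: 32.9
grasp_force: 59.7
```

Emit:
apply_moves(
  moves=[
    [[0,0,0],[0,0,0],2.5],
    [[0,0,0],[0,0,0],2.5],
    [[0,0,0],[0,0,0],2.5],
    [[0,0,-0.5],[0,0,0],2.5],
    [[0,0,-2],[0,0,0],2.5],
  ],
)

```text
t: 10.45
position: [451.0, -81.1, 21.9]
ee_rot: [-2.958, -1.048, 0.006]
wrist_force: [0.7, -0.1, -1.4]
width: 32.7
grasp_force: 59.9
```

Emit:
apply_moves(
  moves=[
    [[0,0,-3],[0,0,0],2.5],
    [[0,0,-7],[0,0,0],2.5],
    [[0,0,-11],[0,0,0],2.5],
    [[0,0,-11],[0,0,0],2.5],
    [[0,0,-11],[0,0,0],2.5],
  ],
)

```text
t: 10.95
position: [453.6, -81.9, 133.9]
ee_rot: [2.96, 1.048, 0.002]
wrist_force: [-0.6, 0.1, -2.7]
width: 32.8
grasp_force: 60.1
```

```bash
python3 - <<'E'
from h import *
plan((560,90,150,-96.3),(634.4,221.7,150,-96.3))
E
```

```text
t 10.9 pos [453.6 -81.9 133.9] phi -51.0 tilt [ 0.001 -0.001] w 32.8 j [-0.33  0.56]
shift [19.09 -6.66 -1.6 ] turn z 45.3 alt -134.7
shift [ 33.17 -12.21  -1.6 ] turn z 45.3 alt -134.7
```

Emit:
apply_moves(
  moves=[
    [[3.3,-1.2,-2.5],[0,0,8],2.5],
    [[7,-2.5,-2.5],[0,0,16],2.5],
    [[11,-4,-2.5],[0,0,24],2.5],
    [[15,-5.4,-2.5],[0,0,32],2.5],
    [[19,-6.8,-2.5],[0,0,40],2.5],
  ],
)

```text
t: 11.45
position: [556.4, 91.9, 154.8]
ee_rot: [3.141, -0.037, -0.01]
wrist_force: [0.3, 0.7, -1.6]
width: 32.8
grasp_force: 60.3
```

```bash
python3 - <<'E'
from h import *
plan((634.4,221.5,140,-96.3))
E
```

```text
t 11.4 pos [556.4  91.9 154.8] phi -91.3 tilt [-0.006 -0.001] w 32.8 j [0.04 1.63]
shift [  7.5  -13.14   1.43] turn z 5.0 alt -175.0
```

Emit:
apply_moves(
  moves=[
    [[2.5,-4.3,0],[0,0,5],2.5],
    [[5,-8.6,0.5],[0,0,5],2.5],
    [[7.5,-13.1,1.4],[0,0,5],2.5],
    [[7.5,-13.1,1.4],[0,0,5],2.5],
    [[7.5,-13.1,1.4],[0,0,5],2.5],
  ],
)

```text
t: 11.95
position: [632.9, 220.7, 139.4]
ee_rot: [3.135, -0.161, -0.012]
wrist_force: [-0.6, -1.4, -1.5]
width: 32.8
grasp_force: 60.5
```

```bash
python3 - <<'E'
from h import *
plan((634.4,221.5,8,-96.3))
viewer.snapshot('wrist')
plan((634.4,221.5,8,-96.3))
E
```

```text
t 11.9 pos [632.9 220.7 139.4] phi -95.9 tilt [-0.008 -0.002] w 32.8 j [0.23 1.9 ]
shift [ 0.24 -0.13 13.14] turn z 0.4 alt -179.6
t 12.0 pos [633.2 219.7 140.6] phi -95.9 tilt [-0.006 -0.002] w 32.9 j [0.23 1.9 ]
shift [ 0.18 -0.23 13.26] turn z 0.4 alt -179.6
```

Emit:
apply_moves(
  moves=[
    [[0.1,-0.1,4],[0,0,0.4],2.5],
    [[0.1,-0.1,8],[0,0,0.4],2.5],
    [[0.1,-0.1,11],[0,0,0.4],2.5],
    [[0.1,-0.1,12.6],[0,0,0.4],2.5],
    [[0.1,-0.1,12.9],[0,0,0.4],2.5],
  ],
)

```text
t: 12.5
position: [633.6, 219.1, 12.2]
ee_rot: [3.135, -0.178, -0.01]
wrist_force: [-0.1, -0.4, -2.1]
width: 32.4
grasp_force: 60.4
```

Emit:
apply_moves(
  moves=[
    [[0,0,0],[0,0,0],2.5],
    [[0,0,0.1],[0,0,0],2.5],
    [[0,0,0.2],[0,0,0],2.5],
    [[0,0,0.2],[0,0,0],2.5],
  ],
)

```text
t: 12.9
position: [637.8, 221.4, 14.9]
ee_rot: [-3.136, 0.175, -0.004]
wrist_force: [-1.2, 0.1, -2.6]
width: 33.0
grasp_force: 60.4
```

Emit:
apply_moves(
  moves=[
    [[0,0,0.2],[0,0,0],2.5],
    [[0,0,0.3],[0,0,0],2.5],
    [[0,0,0.4],[0,0,0],2.5],
    [[0,0,0.4],[0,0,0],2.5],
  ],
)

```text
t: 13.3
position: [636.3, 221.1, 8.9]
ee_rot: [3.136, -0.175, -0.001]
wrist_force: [-0.1, 0.1, -1.3]
width: 32.8
grasp_force: 60.4
```

Emit:
apply_moves(
  moves=[
    [[0,0,0.1],[0,0,0],2.5],
    [[0,0,0.2],[0,0,0],2.5],
    [[0,0,0.2],[0,0,0],2.5],
  ],
)

```text
t: 13.6
position: [636.5, 221.1, 8.8]
ee_rot: [3.136, -0.175, -0.002]
wrist_force: [-4.9, -0.2, 6.3]
width: 32.5
grasp_force: 61.5
```

Contact. Release, rise, and head for the tee.

Emit:
apply_moves(
  moves=[
    [[0,0,0],[0,0,0],4.3],
    [[0,0,0],[0,0,0],4.3],
    [[0,0,0],[0,0,0],4.3],
    [[0,0,-2],[0,0,0],4.3],
    [[0,0,-6],[0,0,0],4.3],
  ],
)

```text
t: 14.1
position: [632.8, 220.1, 63.0]
ee_rot: [3.134, -0.175, -0.014]
wrist_force: [-0.2, 0.2, 0.0]
width: 42.9
grasp_force: 0.0
```

Emit:
apply_moves(
  moves=[
    [[0,0,-5],[0,0,0],5],
    [[0,0,-10],[0,0,0],7],
    [[0,0,-10],[0,0,0],8.5],
    [[0,0,-10],[0,0,0],8.5],
    [[0,0,-10],[0,0,0],8.5],
  ],
)

```text
t: 14.6
position: [635.7, 220.9, 165.8]
ee_rot: [3.136, -0.175, -0.004]
wrist_force: [-0.2, 0.3, -0.2]
width: 84.9
grasp_force: 0.0
```

```bash
python3 - <<'E'
from h import *
q=look(634,221,zmin=24,zmax=60,rad=48)
q=look(640,260,zmin=24,zmax=60,rad=110,name='w_t.png')
plan((462,84,200,8.5))
E
```

```text
3665 mean [636.7 220.8  33.5] z98 39.2 rect [634.5 221.2] [33.7 78.7] 84.4
8671 mean [636.6 264.8  34.2] z98 39.7 rect [640.5 270.5] [133.2  79. ] 83.6
t 14.7 pos [635.  220.7 164.5] phi -96.4 tilt [-0.005 -0.001] w 84.7 j [0.23 1.91]
shift [-15.68  15.52  -3.46] turn z 75.1 alt -104.9
```

View pics/w_t.png

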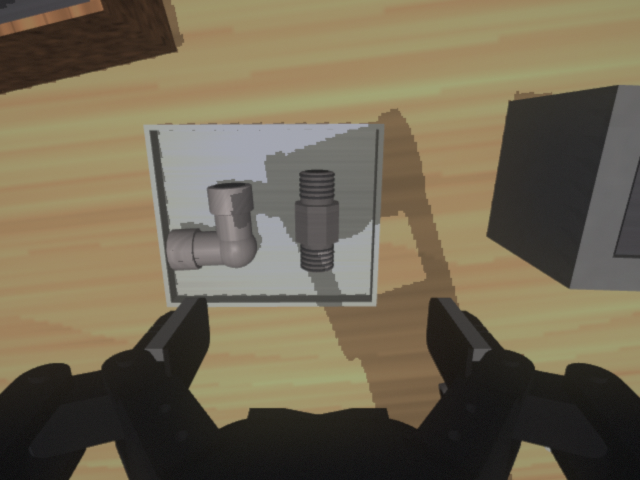

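The elbow (237,248) and nipple (317,220) lie flat, side by side in the tray. Next, the tee.

Emit:
apply_moves(
  moves=[
    [[-3.2,3.1,-1],[0,0,-8.5],8.5],
    [[-6.4,6.2,-2],[0,0,-17],8.5],
    [[-9.5,9.3,-3],[0,0,-25.5],8.5],
    [[-12.6,12.4,-3.5],[0,0,-34],8.5],
    [[-15.7,15.5,-3.5],[0,0,-42.5],8.5],
  ],
)

```text
t: 15.2
position: [461.6, 83.7, 201.3]
ee_rot: [-2.984, -0.983, 0.003]
wrist_force: [-0.3, -0.0, 0.7]
width: 84.8
grasp_force: 0.0
```

Emit:
apply_moves(
  moves=[
    [[0,0,0],[0,0,-8.5],8.5],
    [[0,0,0],[0,0,-17],8.5],
    [[0,0,0],[0,0,-25.5],8.5],
    [[0,0,0],[0,0,-34],8.5],
    [[0,0,0],[0,0,-42.5],8.5],
  ],
)

```text
t: 15.7
position: [462.1, 84.5, 200.5]
ee_rot: [-2.423, -1.996, 0.004]
wrist_force: [-0.1, -0.3, 0.4]
width: 85.6
grasp_force: 0.0
```

Emit:
apply_moves(
  moves=[
    [[0,0,0],[0,0,-8.5],8.5],
    [[0,0,0],[0,0,-17],8.5],
    [[0,0,0],[0,0,-20],8.5],
    [[0,0,0],[0,0,-20],8.5],
    [[0,0,0],[0,0,-20],8.5],
  ],
)

```text
t: 16.2
position: [462.6, 84.5, 201.1]
ee_rot: [-2.049, -2.379, 0.003]
wrist_force: [-1.1, -0.3, -0.2]
width: 85.0
grasp_force: 0.0
```

```bash
python3 - <<'E'
from h import *
plan()
q=look(462,84,rad=70,name='w_tee.png')
plan((464,85,3,8.5))
E
```

```text
t 16.2 pos [462.6  84.5 201.1] phi 8.5 tilt [-0.002 -0.   ] w 85.0 j [ 0.03 -0.12]
4641 mean [460.   84.1  32.3] z98 37.9 rect [465.   82.8] [59.5 84.6] 9.5
t 16.2 pos [462.8  84.5 201.3] phi 8.5 tilt [-0.002 -0.   ] w 85.2 j [ 0.03 -0.12]
shift [ 0.02  0.17 19.83] turn z 0.0 alt -180.0
```

View pics/w_tee.png

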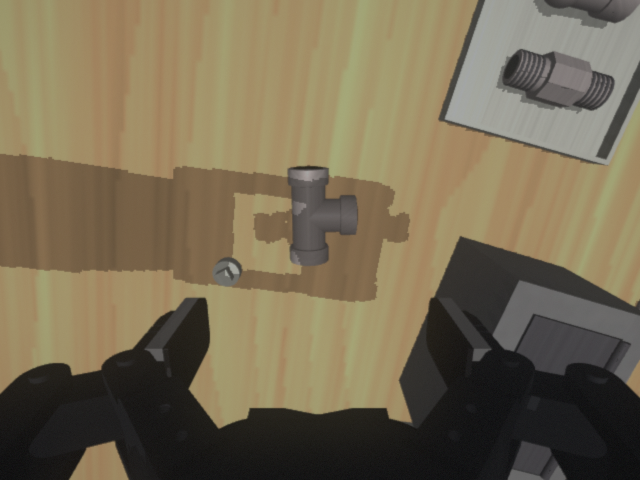

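The tee lies at (310,215) with its branch pointing right (+x), midway between the fingers.

Emit:
apply_moves(
  moves=[
    [[-0.2,0.3,4],[0,0,-0.8],8.2],
    [[-0.2,0.3,8],[0,0,-0.8],8.2],
    [[-0.2,0.3,12],[0,0,-0.8],8.2],
    [[-0.2,0.3,16],[0,0,-0.8],8.2],
    [[-0.2,0.3,18.5],[0,0,-0.8],8.2],
  ],
)

```text
t: 16.75
position: [464.1, 82.9, 14.1]
ee_rot: [-2.031, -2.392, 0.005]
wrist_force: [0.1, -0.2, -0.6]
width: 82.2
grasp_force: 0.0
```

Emit:
apply_moves(
  moves=[
    [[0,0,0.8],[0,0,0],8.2],
    [[0,0,1.2],[0,0,0],8.2],
    [[0,0,1.3],[0,0,0],7.2],
    [[0,0,1.3],[0,0,0],6.4],
    [[0,0,1.3],[0,0,0],5],
  ],
)

```text
t: 17.25
position: [469.1, 83.2, 6.5]
ee_rot: [2.03, 2.393, 0.005]
wrist_force: [1.4, -0.2, -2.8]
width: 55.4
grasp_force: 63.7
```

Emit:
apply_moves(
  moves=[
    [[0,0,0],[0,0,0],4.5],
    [[0,0,0],[0,0,0],4.5],
    [[0,0,0],[0,0,0],4.5],
    [[0,0,-0.5],[0,0,0],4.5],
    [[0,0,-2],[0,0,0],4.5],
  ],
)

```text
t: 17.75
position: [463.6, 82.9, 22.7]
ee_rot: [-2.029, -2.393, 0.006]
wrist_force: [0.0, -0.6, -4.1]
width: 55.3
grasp_force: 64.4
```

Emit:
apply_moves(
  moves=[
    [[0,0,-3],[0,0,0],4.5],
    [[0,0,-7],[0,0,0],4.5],
    [[0,0,-8],[0,0,0],4.5],
    [[0,0,-8],[0,0,0],4.5],
    [[0,0,-8],[0,0,0],4.5],
  ],
)

```text
t: 18.25
position: [465.0, 83.0, 102.6]
ee_rot: [-2.03, -2.394, 0.003]
wrist_force: [-1.4, 0.4, -4.2]
width: 55.5
grasp_force: 64.8
```

```bash
python3 - <<'E'
from h import *
plan((530,-60,110,-88),(530,-204,120,-88),(610,-204,120,-88))
cv2.imwrite('pics/w_tee2.png',viewer.snapshot('wrist')[0][:,:,::-1])
E
```

```text
t 18.2 pos [465.   83.  102.6] phi 9.4 tilt [-0.003 -0.   ] w 55.5 j [ 0.03 -0.14]
shift [-15.17   4.08  -0.76] turn z -82.6 alt 97.4
shift [-29.37   1.72  -1.76] turn z -82.6 alt 97.4
shift [-30.68   9.62  -1.78] turn z -82.6 alt 97.4
```

View pics/w_tee2.png

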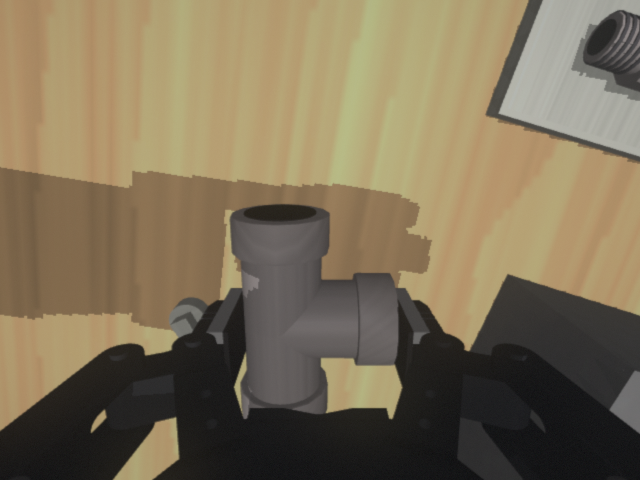

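Emit:
apply_moves(
  moves=[
    [[-4,0.2,-3.5],[0,0,8.5],4.5],
    [[-8.5,0.5,-4],[0,0,17],4.5],
    [[-13,0.8,-4],[0,0,25.5],4.5],
    [[-17.5,1,-4],[0,0,34],4.5],
    [[-22,1.3,-4],[0,0,42.5],4.5],
  ],
)

```text
t: 18.8
position: [513.7, -132.9, 141.5]
ee_rot: [-2.763, -1.486, 0.005]
wrist_force: [1.1, 0.4, -2.5]
width: 55.6
grasp_force: 65.4
```

Emit:
apply_moves(
  moves=[
    [[0,0,0],[0,0,8.5],4.5],
    [[0,0,0],[0,0,17],4.5],
    [[0,0,0],[0,0,25.5],4.5],
    [[0,0,0],[0,0,34],4.5],
    [[0,0,0],[0,0,42.5],4.5],
  ],
)

```text
t: 19.3
position: [513.3, -131.3, 141.0]
ee_rot: [-3.115, -0.383, 0.008]
wrist_force: [0.5, 0.8, -3.8]
width: 55.1
grasp_force: 65.5
```

```bash
python3 - <<'E'
from h import *
plan((610,-204,140,-89))
E
```

```text
t 19.3 pos [ 513.3 -131.3  141. ] phi -76.0 tilt [-0.006  0.002] w 55.1 j [-0.38  0.94]
shift [7.61 9.4  0.03] turn z 13.0 alt -167.0
```

Emit:
apply_moves(
  moves=[
    [[2,2.4,0],[0,0,5],4.5],
    [[4.5,5.6,0],[0,0,10],4.5],
    [[7.6,9.4,0],[0,0,13],4.5],
    [[7.6,9.4,0],[0,0,13],4.5],
    [[7.6,9.4,0],[0,0,13],4.5],
  ],
)

```text
t: 19.8
position: [610.9, -203.9, 140.0]
ee_rot: [-3.138, -0.037, 0.01]
wrist_force: [-0.8, 0.5, -3.9]
width: 55.2
grasp_force: 65.6
```

Emit:
apply_moves(
  moves=[
    [[0,0,0],[0,0,0],4.5],
    [[0,0,0],[0,0,0],4.5],
    [[0,0,0],[0,0,0],4.5],
  ],
)

```text
t: 20.1
position: [611.6, -203.2, 144.3]
ee_rot: [-3.141, -0.039, 0.001]
wrist_force: [-0.3, 0.3, -2.3]
width: 55.2
grasp_force: 65.7
```

```bash
python3 - <<'E'
from h import *
im,d=viewer.snapshot('wrist');cv2.imwrite('pics/w_dt.png',im[:,:,::-1]);np.save('dt.npy',cloud('wrist',d));plan((610,-204,9,-89))
E
```

```text
t 20.1 pos [ 611.8 -203.4  144.6] phi -88.6 tilt [ 0. -0.] w 55.6 j [-0.43  1.12]
shift [-0.19  0.06 13.56] turn z 0.4 alt -179.6
```

View pics/w_dt.png

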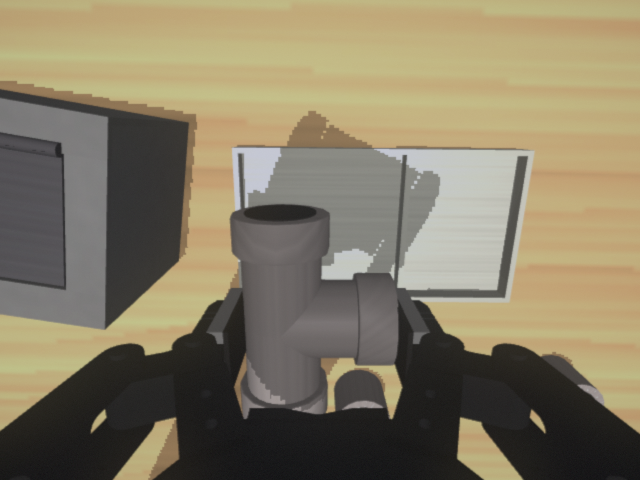

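```bash
python3 - <<'E'
import numpy as np
P=np.load('dt.npy');m=(P[...,2]>12)&(P[...,2]<24)
for n,(u0,u1,v0,v1) in dict(L1=(228,260,160,180),L2=(228,260,190,200),div1=(385,420,165,185),div2=(385,420,250,270),R1=(500,540,160,180),R2=(490,540,260,280),top=(300,380,140,156),bot=(440,500,285,305)).items():
    s=np.zeros_like(m);s[v0:v1,u0:u1]=1;q=P[s&m];print(n,q.mean(0).round(1),len(q))
E
```

```text
L1 [ 652.4 -143.9   18.6] 157
L2 [ 634.3 -144.2   18.5] 78
div1 [ 652.  -266.8   18.6] 161
div2 [ 586.9 -267.8   18.4] 153
R1 [ 657.6 -352.3   17.8] 228
R2 [ 580.6 -353.5   17.8] 209
top [ 667.5 -218.6   19.3] 506
bot [ 556.  -326.5   18. ] 507
```

Emit:
apply_moves(
  moves=[
    [[-0.1,0.1,4],[0,0,0.3],4.5],
    [[-0.1,0.1,8],[0,0,0.3],4.5],
    [[-0.1,0.1,11],[0,0,0.3],4.5],
    [[-0.1,0.1,12.6],[0,0,0.3],4.5],
    [[-0.1,0.1,13],[0,0,0.3],4.5],
  ],
)

```text
t: 20.65
position: [609.6, -204.0, 12.2]
ee_rot: [-3.14, -0.031, 0.006]
wrist_force: [-0.4, 0.9, -4.3]
width: 55.3
grasp_force: 65.5
```

Emit:
apply_moves(
  moves=[
    [[0,0,0],[0,0,0],4.5],
    [[0,0,0.1],[0,0,0],4.5],
    [[0,0,0.2],[0,0,0],4.5],
    [[0,0,0.2],[0,0,0],4.5],
    [[0,0,0.2],[0,0,0],4.5],
  ],
)

```text
t: 21.15
position: [612.0, -205.3, 13.3]
ee_rot: [3.141, 0.03, 0.002]
wrist_force: [-0.2, -0.3, -2.8]
width: 55.2
grasp_force: 65.5
```

Emit:
apply_moves(
  moves=[
    [[0,0,0.1],[0,0,0],4.5],
    [[0,0,0.2],[0,0,0],4.5],
    [[0,0,0.3],[0,0,0],4.5],
    [[0,0,0.3],[0,0,0],4.5],
    [[0,0,0.3],[0,0,0],4.5],
  ],
)

```text
t: 21.65
position: [611.6, -205.1, 10.4]
ee_rot: [-3.141, -0.03, 0.0]
wrist_force: [-3.7, 2.3, 5.9]
width: 55.1
grasp_force: 66.4
```

Emit:
apply_moves(
  moves=[
    [[0,0,0],[0,0,0],6.8],
    [[0,0,0],[0,0,0],6.8],
    [[0,0,0],[0,0,0],6.8],
    [[0,0,-2],[0,0,0],6.8],
    [[0,0,-6],[0,0,0],6.8],
  ],
)

```text
t: 22.15
position: [607.9, -203.5, 65.3]
ee_rot: [-3.138, -0.03, 0.013]
wrist_force: [0.1, -0.2, 1.1]
width: 68.3
grasp_force: 0.0
```

Emit:
apply_moves(
  moves=[
    [[0,0,-5],[0,0,0],7],
    [[0,0,-10],[0,0,0],7],
    [[0,0,-12],[0,0,0],7],
    [[0,0,-12],[0,0,0],7],
    [[0,0,-12],[0,0,0],7],
  ],
)

```text
t: 22.65
position: [611.4, -205.0, 189.1]
ee_rot: [3.141, 0.03, 0.001]
wrist_force: [-0.2, 0.9, 0.2]
width: 70.1
grasp_force: 0.0
```

```bash
python3 - <<'E'
from h import *
q=look(611,-205,zmin=24,zmax=60,rad=60);print(np.percentile(q[:,2],[50,90,99]).round(1))
plan((452,-239,200,0.9))
E
```

```text
5025 mean [ 610.7 -198.5   34.7] z98 39.7 rect [ 608.6 -203.8] [85.2 59.6] 0.1
[35.4 38.7 40. ]
t 22.7 pos [ 610.3 -204.6  187.3] phi -88.9 tilt [-0.003  0.001] w 69.9 j [-0.43  1.12]
shift [-15.9    3.14  -1.23] turn z -89.8 alt 90.2
```

Tee is flat at tray-floor height. Now the sound socket.

Emit:
apply_moves(
  moves=[
    [[-3,0.6,-0.5],[0,0,-8.5],7],
    [[-7,1.2,-1],[0,0,-17],7],
    [[-11,2,-1.2],[0,0,-25.5],7],
    [[-15,2.8,-1.2],[0,0,-34],7],
    [[-15.9,3.1,-1.2],[0,0,-42.5],7],
  ],
)

```text
t: 23.2
position: [447.8, -237.8, 197.3]
ee_rot: [-2.908, -1.17, 0.009]
wrist_force: [-0.0, -0.0, -0.0]
width: 69.9
grasp_force: 0.0
```

Emit:
apply_moves(
  moves=[
    [[0,0,0],[0,0,-8.5],7],
    [[0,0,0],[0,0,-17],7],
    [[0,0,0],[0,0,-25.5],7],
    [[0,0,0],[0,0,-34],7],
    [[0,0,0],[0,0,-42.5],7],
  ],
)

```text
t: 23.7
position: [451.4, -238.0, 198.0]
ee_rot: [-2.285, -2.148, 0.002]
wrist_force: [1.3, -0.2, -0.1]
width: 69.9
grasp_force: 0.0
```

Emit:
apply_moves(
  moves=[
    [[0,0,0],[0,0,-4.8],7],
    [[0,0,0],[0,0,-4.8],7],
    [[0,0,0],[0,0,-4.8],7],
    [[0,0,0],[0,0,-4.8],7],
  ],
)

```text
t: 24.1
position: [452.5, -238.7, 200.1]
ee_rot: [-2.204, -2.236, 0.001]
wrist_force: [0.0, -0.1, 0.7]
width: 69.7
grasp_force: 0.0
```

```bash
python3 - <<'E'
from h import *
plan()
q=look(452,-239,rad=45,zmin=30,name='w_s.png')
plan((452,-239,12,0.9))
E
```

```text
t 24.1 pos [ 452.5 -238.7  200.1] phi 0.8 tilt [-0.002  0.001] w 69.7 j [-0.62 -0.64]
1252 mean [ 453.8 -243.7   40.5] z98 43.1 rect [ 453.7 -244.1] [43.1 44.5] 1.4
t 24.1 pos [ 452.7 -238.8  200.5] phi 0.8 tilt [-0.001  0.001] w 69.8 j [-0.62 -0.64]
shift [-0.03 -0.05 18.85] turn z -0.1 alt 179.9
```

View pics/w_s.png

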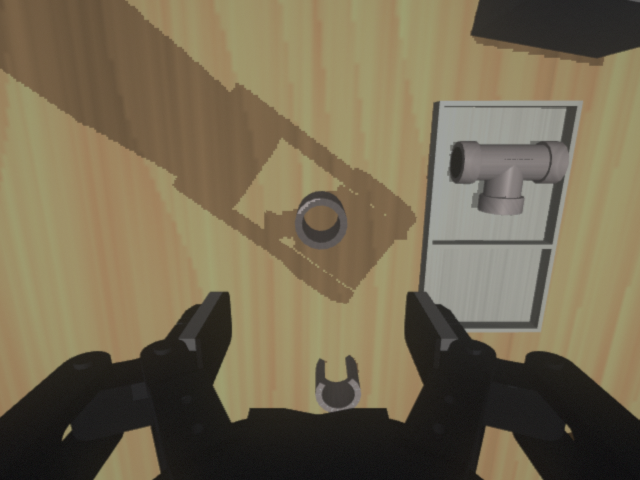

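Tee sits in the larger compartment (505,175). The sound socket is at (321,220), and the broken one at (337,383) has its gap facing up the image (+y).

Emit:
apply_moves(
  moves=[
    [[-0.4,0.1,4],[0,0,0],7],
    [[-0.4,0.1,8],[0,0,0],7],
    [[-0.4,0.1,12],[0,0,0],7],
    [[-0.4,0.1,16],[0,0,0],7],
    [[-0.4,0.1,18.2],[0,0,0],7],
  ],
)

```text
t: 24.65
position: [451.8, -241.5, 15.8]
ee_rot: [-2.201, -2.234, 0.001]
wrist_force: [0.3, 0.8, -0.2]
width: 69.4
grasp_force: 0.0
```

Emit:
apply_moves(
  moves=[
    [[0,0,0.8],[0,0,0],7],
    [[0,0,1],[0,0,0],7],
    [[0,0,1],[0,0,0],6],
    [[0,0,1],[0,0,0],5],
    [[0,0,1],[0,0,0],3.8],
  ],
)

```text
t: 25.15
position: [455.8, -244.3, 11.6]
ee_rot: [2.201, 2.236, 0.001]
wrist_force: [-0.5, -0.6, -2.0]
width: 42.8
grasp_force: 60.9
```

Emit:
apply_moves(
  moves=[
    [[0,0,0],[0,0,0],3.6],
    [[0,0,0],[0,0,0],3.6],
    [[0,0,0],[0,0,0],3.6],
    [[0,0,-0.5],[0,0,0],3.6],
    [[0,0,-2],[0,0,0],3.6],
  ],
)

```text
t: 25.65
position: [452.3, -241.8, 28.4]
ee_rot: [-2.201, -2.236, 0.001]
wrist_force: [-0.1, 0.4, -2.1]
width: 42.6
grasp_force: 61.1
```

Emit:
apply_moves(
  moves=[
    [[0,0,-3],[0,0,0],3.6],
    [[0,0,-7],[0,0,0],3.6],
    [[0,0,-8],[0,0,0],3.6],
    [[0,0,-8],[0,0,0],3.6],
    [[0,0,-8],[0,0,0],3.6],
  ],
)

```text
t: 26.15
position: [453.3, -242.5, 108.5]
ee_rot: [-2.203, -2.238, 0.0]
wrist_force: [0.0, 0.1, -3.3]
width: 42.4
grasp_force: 61.2
```

```bash
python3 - <<'E'
from h import *
plan((612.4,-311,110,0.9))
E
```

```text
t 26.1 pos [ 453.3 -242.5  108.5] phi 0.9 tilt [-0.001  0.001] w 42.4 j [-0.63 -0.64]
shift [-7.1  15.8  -0.18] turn z 0.0 alt -180.0
```

Emit:
apply_moves(
  moves=[
    [[-1.8,4,0],[0,0,0],3.6],
    [[-3.6,8,0],[0,0,0],3.6],
    [[-5.4,12,0],[0,0,0],3.6],
    [[-7.1,15.8,0],[0,0,0],3.6],
    [[-7.1,15.8,0],[0,0,0],3.6],
  ],
)

```text
t: 26.65
position: [615.8, -312.7, 105.3]
ee_rot: [-2.203, -2.238, -0.0]
wrist_force: [-0.2, 0.5, -1.5]
width: 42.9
grasp_force: 61.6
```

Emit:
apply_moves(
  moves=[
    [[0,0,0],[0,0,0],3.6],
    [[0,0,0],[0,0,0],3.6],
    [[0,0,4],[0,0,0],3.6],
    [[0,0,7],[0,0,0],3.6],
    [[0,0,8.7],[0,0,0],3.6],
  ],
)

```text
t: 27.15
position: [609.6, -309.5, 18.8]
ee_rot: [-2.199, -2.234, 0.002]
wrist_force: [-0.2, 0.1, -1.8]
width: 42.9
grasp_force: 61.6
```

Emit:
apply_moves(
  moves=[
    [[0,0,0],[0,0,0],3.6],
    [[0,0,0.1],[0,0,0],3.6],
    [[0,0,0.2],[0,0,0],3.6],
    [[0,0,0.2],[0,0,0],3.6],
  ],
)

```text
t: 27.55
position: [614.6, -312.5, 22.6]
ee_rot: [2.201, 2.236, 0.001]
wrist_force: [-0.5, 0.7, -1.0]
width: 42.6
grasp_force: 61.6
```

Emit:
apply_moves(
  moves=[
    [[0,0,0.2],[0,0,0],3.6],
    [[0,0,0.4],[0,0,0],3.6],
    [[0,0,0.5],[0,0,0],3.6],
    [[0,0,0.5],[0,0,0],3.6],
    [[0,0,0.5],[0,0,0],3.6],
  ],
)

```text
t: 28.05
position: [613.3, -311.6, 15.6]
ee_rot: [2.204, 2.239, -0.0]
wrist_force: [-1.7, 1.3, 0.8]
width: 42.7
grasp_force: 61.8
```

Emit:
apply_moves(
  moves=[
    [[0,0,0.1],[0,0,0],3.6],
    [[0,0,0.2],[0,0,0],3.6],
    [[0,0,0.2],[0,0,0],3.6],
  ],
)

```text
t: 28.35
position: [613.3, -311.6, 15.6]
ee_rot: [-2.203, -2.239, 0.0]
wrist_force: [-5.5, 2.9, 8.8]
width: 42.5
grasp_force: 62.9
```

Emit:
apply_moves(
  moves=[
    [[0,0,-0.1],[0,0,0],6],
    [[0,0,-0.1],[0,0,0],6],
    [[0,0,-0.1],[0,0,0],6],
    [[0,0,-2],[0,0,0],6],
    [[0,0,-6],[0,0,0],6],
  ],
)

```text
t: 28.85
position: [609.8, -309.5, 69.6]
ee_rot: [-2.197, -2.232, 0.003]
wrist_force: [0.0, -0.5, -1.0]
width: 59.9
grasp_force: 0.0
```

Emit:
apply_moves(
  moves=[
    [[0,0,-5],[0,0,0],7],
    [[0,0,-10],[0,0,0],7],
    [[0,0,-12],[0,0,0],7],
    [[0,0,-12],[0,0,0],7],
    [[0,0,-12],[0,0,0],7],
  ],
)

```text
t: 29.35
position: [613.3, -311.7, 194.3]
ee_rot: [2.203, 2.238, 0.0]
wrist_force: [-0.0, 0.7, -0.8]
width: 70.1
grasp_force: 0.0
```

```bash
python3 - <<'E'
from h import *
q=look(613,-311,zmin=30,zmax=60,rad=40);print(np.percentile(q[:,2],[10,50,90]).round(1))
im,d=viewer.snapshot('top');P=cloud('top',d)
q=P[266:290,476:504];q=q[(q[...,2]>15)&(q[...,2]<60)];print(q.mean(0),cv2.minAreaRect(q[:,:2].astype(np.float32)))
plan((473,-402,200,0.9))
E
```

```text
1360 mean [ 610.7 -310.2   41.8] z98 44.5 rect [ 610.7 -310.6] [44.6 43.2] 89.3
[36.5 42.9 43.9]
[nan nan nan] ((0.0, 0.0), (0.0, 0.0), 0.0)
t 29.4 pos [ 611.8 -310.7  190.9] phi 0.9 tilt [-0.004  0.002] w 70.2 j [-0.57 -0.59]
shift [ -8.91 -14.02  -0.88] turn z 0.0 alt -180.0<stdin>:4: RuntimeWarning: Mean of empty slice.
  ret = um.true_divide(
```

Emit:
apply_moves(
  moves=[
    [[-2,-3.5,0],[0,0,0],7],
    [[-4.5,-7,-0.5],[0,0,0],7],
    [[-7,-10.5,-0.9],[0,0,0],7],
    [[-8.9,-14,-0.9],[0,0,0],7],
    [[-8.9,-14,-0.9],[0,0,0],7],
  ],
)

```text
t: 29.95
position: [469.7, -404.1, 199.4]
ee_rot: [-2.205, -2.229, 0.003]
wrist_force: [-0.1, 0.4, 0.5]
width: 70.1
grasp_force: 0.0
```

Emit:
apply_moves(
  moves=[
    [[0,0,0],[0,0,0],7],
    [[0,0,0],[0,0,0],7],
    [[0,0,0],[0,0,0],7],
  ],
)

```text
t: 30.25
position: [475.4, -401.7, 201.4]
ee_rot: [-2.201, -2.24, -0.001]
wrist_force: [0.9, 0.8, 0.0]
width: 70.2
grasp_force: 0.0
```

```bash
python3 - <<'E'
from h import *
plan()
q=look(473,-402,rad=60,zmin=30,name='w_b.png')
plan((473,-402,12,0.9))
E
```

```text
t 30.2 pos [ 475.4 -401.7  201.4] phi 1.0 tilt [-0.001  0.001] w 70.2 j [-0.81 -0.83]
931 mean [ 473.6 -418.4   40.3] z98 42.9 rect [ 473.5 -416.4] [44.  37.9] 8.9
t 30.3 pos [ 475.5 -401.8  201.7] phi 1.0 tilt [-0.     0.001] w 69.6 j [-0.81 -0.83]
shift [-0.03 -0.24 18.97] turn z 0.1 alt -179.9
```

View pics/w_b.png

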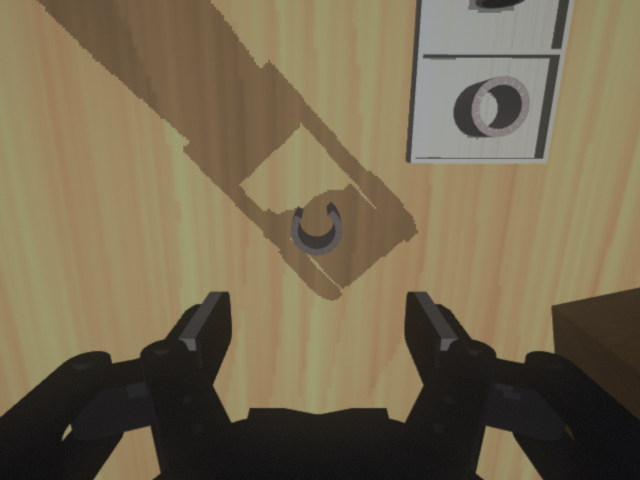

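The C is at (316,230) with its gap up the image (+y), turned about 9°. I'll grip it across, on the solid walls.

Emit:
apply_moves(
  moves=[
    [[-0.6,-0.2,4],[0,0,-8],7],
    [[-1.1,-0.2,8],[0,0,-8],7],
    [[-1.1,-0.2,12],[0,0,-8],7],
    [[-1.1,-0.2,16],[0,0,-8],7],
    [[-1.1,-0.2,18.2],[0,0,-8],7],
  ],
)

```text
t: 30.8
position: [471.7, -411.0, 16.0]
ee_rot: [-2.037, -2.384, -0.001]
wrist_force: [-0.6, 0.9, -0.1]
width: 70.4
grasp_force: 0.0
```

Emit:
apply_moves(
  moves=[
    [[0,0,0.6],[0,0,0],7],
    [[0,0,0.9],[0,0,0],7],
    [[0,0,0.9],[0,0,0],6],
    [[0,0,0.9],[0,0,0],5],
    [[0,0,0.9],[0,0,0],3.8],
  ],
)

```text
t: 31.3
position: [474.4, -415.3, 13.9]
ee_rot: [2.039, 2.384, -0.001]
wrist_force: [-0.7, 0.5, -1.6]
width: 42.8
grasp_force: 60.9
```

Emit:
apply_moves(
  moves=[
    [[0,0,0],[0,0,0],3.6],
    [[0,0,0],[0,0,0],3.6],
    [[0,0,0],[0,0,0],3.6],
    [[0,0,-0.5],[0,0,0],3.6],
    [[0,0,-2],[0,0,0],3.6],
  ],
)

```text
t: 31.8
position: [471.0, -412.0, 29.7]
ee_rot: [-2.039, -2.383, -0.001]
wrist_force: [0.1, 0.0, -1.3]
width: 42.8
grasp_force: 61.0
```

Emit:
apply_moves(
  moves=[
    [[0,0,-4],[0,0,0],3.6],
    [[0,0,-8],[0,0,0],3.6],
    [[0,0,-12],[0,0,0],3.6],
    [[0,0,-16],[0,0,0],3.6],
    [[0,0,-16],[0,0,0],3.6],
  ],
)

```text
t: 32.3
position: [476.0, -417.4, 200.5]
ee_rot: [2.033, 2.376, -0.003]
wrist_force: [1.0, -1.4, -0.7]
width: 43.1
grasp_force: 61.4
```

```bash
python3 - <<'E'
from h import *
plan((560,-200,190,81.5),(638,-11,190,81.5))
im,d=viewer.snapshot('wrist');cv2.imwrite('pics/w_b2.png',im[:,:,::-1])
E
```

```text
t 32.3 pos [ 476.  -417.4  200.5] phi 8.9 tilt [ 0.01  -0.011] w 43.1 j [-0.83 -0.99]
shift [20.19 11.65  0.9 ] turn z -72.6 alt 107.4
shift [37.65 22.29  0.77] turn z -72.6 alt 107.4
```

View pics/w_b2.png

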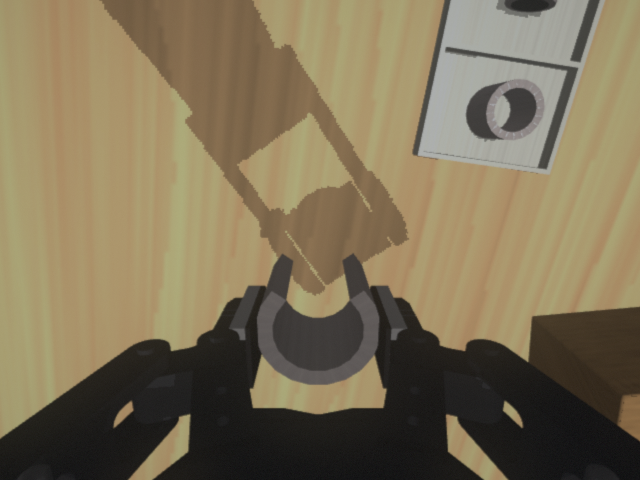

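Held well. Carrying it over the scrap box.

Emit:
apply_moves(
  moves=[
    [[4,2.3,0],[0,0,-8],3.6],
    [[8,4.6,0],[0,0,-16],3.6],
    [[12,7,0],[0,0,-24],3.6],
    [[16,9.3,0],[0,0,-32],3.6],
    [[20.2,11.7,0],[0,0,-40],3.6],
  ],
)

```text
t: 32.85
position: [555.8, -193.9, 189.2]
ee_rot: [-1.094, -2.941, -0.0]
wrist_force: [1.1, -0.8, -1.3]
width: 42.6
grasp_force: 61.3
```

```bash
python3 - <<'E'
from h import *
plan((638,-11,200,81.5))
E
```

```text
t 32.9 pos [ 555.8 -193.9  189.2] phi 49.2 tilt [-0.004  0.002] w 42.6 j [-0.45 -1.31]
shift [ 5.74 19.22 -1.08] turn z -32.3 alt 147.7
```

Emit:
apply_moves(
  moves=[
    [[1.2,4,-0.5],[0,0,-8],3.6],
    [[2.4,8,-1],[0,0,-16],3.6],
    [[3.6,12,-1],[0,0,-24],3.6],
    [[4.8,16,-1],[0,0,-32.3],3.6],
    [[5.7,19.2,-1],[0,0,-32.3],3.6],
  ],
)

```text
t: 33.35
position: [639.3, -11.4, 199.1]
ee_rot: [-0.235, -3.129, -0.001]
wrist_force: [1.0, -0.1, -1.7]
width: 42.3
grasp_force: 61.3
```

Emit:
apply_moves(
  moves=[
    [[0,0,0],[0,0,0],3.6],
    [[0,0,0],[0,0,0],3.6],
    [[0,0,0],[0,0,0],3.6],
    [[0,0,0],[0,0,0],3.6],
  ],
)

```text
t: 33.75
position: [639.5, -15.2, 200.6]
ee_rot: [-0.243, -3.131, 0.0]
wrist_force: [-0.3, -1.0, -1.1]
width: 42.8
grasp_force: 61.4
```

```bash
python3 - <<'E'
from h import *
im,d=viewer.snapshot('wrist');cv2.imwrite('pics/w_box.png',im[:,:,::-1]);P=cloud('wrist',d)
m=(d>0)&(np.abs(P[...,2]-110)<7)&(np.abs(P[...,1]+11)<130)&(np.abs(P[...,0]-640)<90)
n,l,s,c=cv2.connectedComponentsWithStats(m.astype(np.uint8))
i=1+s[1:,4].argmax();q=P[l==i];print(s[i],q.mean(0).round(1),cv2.minAreaRect(q[:,:2].astype(np.float32)))
np.save('box.npy',P);plan((638,-11,65,81.5))
E
```

```text
[  183   161   275   163 35038] [632.2 -12.  111.6] ((642.5825805664062, -13.991859436035156), (170.9189453125, 110.40026092529297), 81.72254943847656)
t 33.8 pos [639.7 -15.3 200.9] phi 81.1 tilt [-0.001 -0.   ] w 42.7 j [-0.13 -1.55]
shift [ 0.22  0.4  13.59] turn z -0.4 alt 179.6
```

View pics/w_box.png

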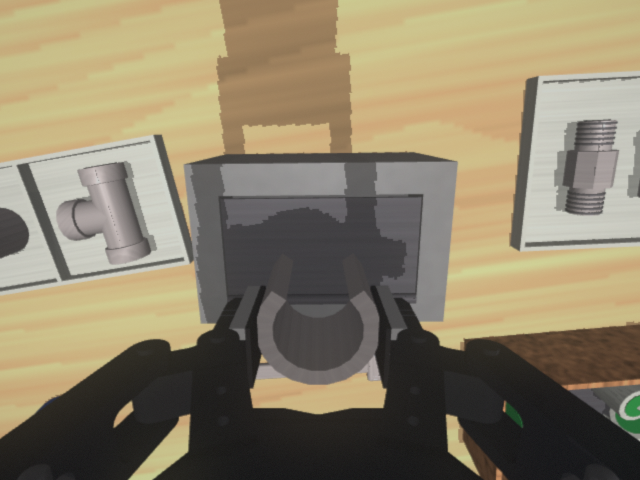

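The box outline spans (185,160) to (455,320) and the socket is over mid-slot. Pushing down through the flap.

Emit:
apply_moves(
  moves=[
    [[-0.1,0.2,2.5],[0,0,-0.4],3.6],
    [[-0.1,0.2,5],[0,0,-0.4],3.6],
    [[-0.1,0.2,7],[0,0,-0.4],3.6],
    [[-0.1,0.2,8],[0,0,-0.4],3.6],
    [[-0.1,0.2,9],[0,0,-0.4],3.6],
  ],
)

```text
t: 34.3
position: [642.6, -13.3, 112.3]
ee_rot: [0.231, 3.131, -0.001]
wrist_force: [-1.1, -0.4, 5.0]
width: 42.6
grasp_force: 62.1
```

Emit:
apply_moves(
  moves=[
    [[0,0,1],[0,0,0],3.6],
    [[0,0,2],[0,0,0],3.6],
    [[0,0,3],[0,0,0],3.6],
    [[0,0,3],[0,0,0],3.6],
  ],
)

```text
t: 34.7
position: [639.4, -11.8, 78.7]
ee_rot: [-0.23, -3.128, -0.001]
wrist_force: [-3.0, 0.4, -1.5]
width: 42.3
grasp_force: 61.6
```

Emit:
apply_moves(
  moves=[
    [[0,0,0.7],[0,0,0],3.6],
    [[0,0,1.4],[0,0,0],3.6],
    [[0,0,1.4],[0,0,0],3.6],
    [[0,0,1.4],[0,0,0],3.6],
  ],
)

```text
t: 35.1
position: [640.4, -11.9, 66.1]
ee_rot: [-0.23, -3.13, -0.0]
wrist_force: [-3.0, 0.4, -1.8]
width: 42.6
grasp_force: 61.5
```

Emit:
apply_moves(
  moves=[
    [[0,0,0],[0,0,0],7.2],
    [[0,0,0],[0,0,0],7.2],
    [[0,0,0],[0,0,0],7.2],
    [[0,0,0],[0,0,0],7.2],
    [[0,0,0],[0,0,0],7.2],
  ],
)

```text
t: 35.6
position: [642.2, -12.4, 68.0]
ee_rot: [0.23, 3.132, -0.001]
wrist_force: [-1.6, -0.4, 2.0]
width: 72.2
grasp_force: 1.4
```

Emit:
apply_moves(
  moves=[
    [[0,0,0],[0,0,0],7.2],
    [[0,0,-2],[0,0,0],7.2],
    [[0,0,-4],[0,0,0],7.2],
    [[0,0,-7],[0,0,0],7.2],
    [[0,0,-11],[0,0,0],7.2],
  ],
)

```text
t: 36.1
position: [640.8, -11.8, 176.2]
ee_rot: [-0.23, -3.131, -0.001]
wrist_force: [0.3, 0.7, 1.5]
width: 72.2
grasp_force: 0.0
```

Emit:
apply_moves(
  moves=[
    [[0,0,-4],[0,0,0],7.2],
    [[0,0,-6],[0,0,0],7.2],
    [[0,0,-6],[0,0,0],7.2],
    [[0,0,-6],[0,0,0],7.2],
    [[0,0,-6],[0,0,0],7.2],
  ],
)

```text
t: 36.6
position: [640.4, -11.9, 234.5]
ee_rot: [-0.23, -3.129, -0.001]
wrist_force: [-0.0, 0.0, 0.1]
width: 72.0
grasp_force: 0.0
```

```bash
python3 - <<'E'
from h import *
plan()
im,d=viewer.snapshot('wrist');cv2.imwrite('pics/w_end.png',im[:,:,::-1]);P=cloud('wrist',d)
m=(np.abs(P[...,0]-640)<30)&(np.abs(P[...,1]+12)<55);print(np.percentile(P[m][:,2],[1,10,50,90,99]))
E
```

```text
t 36.6 pos [640.4 -11.9 234.5] phi 81.6 tilt [-0.004  0.001] w 72.0 j [-0.13 -1.55]
[109.71114962 111.02841675 306.75579389 326.96461986 333.95370962]
```

View pics/w_end.png

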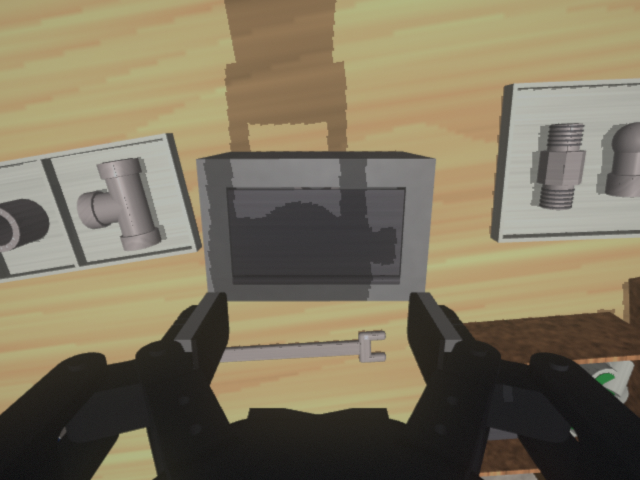

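The flap at (317,238) is shut flush at 110 mm, the gripper is empty, and the tee, socket, nipple and elbow are in place. Handing in.

```bash
python3 -c "
from h import *
print(job.finish_job())"
```

```text
the job is handed in; nothing more can be done
None
```

The job is handed in: both kits are in their trays, and the broken socket was dropped through the flap, which is shut again. The hand-in call returned no verdict, so whether it passed is not known.

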